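Unclamp a mould, load the carousel and hold it at the pointer

TASK

Slide the vise jaw well open, lift the pink rubber mould out and set it down gently, flat and upright, in the empty pinned nest (red mark) of the turntable, and let go of it. Only then take hold of one of the turntable's two upright steel posts and turn it until the nest with the mould faces the yellow pointer on the foot. Finish still gripping that post so that the turntable is held still there; leave the other things on the bench alone.

Things in the scene. Friction and masses are not known exactly. Their poses are not given: they have to be found in the camera images.
- vise: Blue vise, bolted down. Origin on the bench below the middle of the clamped mould; x runs from the fixed to the moving jaw. Base 70 mm wide, 12 mm high; bed 34 mm wide, top at 30 mm, so fingers have room beside and below the mould. Fixed jaw x -60 to -38.5 mm, top 52 mm. Moving jaw, shut: x 38.5 to 66 mm, 50 mm wide, top 66 mm, with a lip to x = 30 mm over the mould's end.
- jaw (a joint): Moving jaw of the vise, slides along the vise's +x axis, away from the mould: 0 shut on the mould, 0.040 m fully open at its stop. Stays where left; takes about 3 N. The lip clears the mould above 0.010; the job needs it beyond 0.020.
- jaw_peg (a point): Top centre of the round upright steel peg on the moving jaw, 14 mm diameter, 40 mm tall above the jaw, its top 106 mm above the bench. Pinch or push it to slide the jaw.
- mould: Pink rubber mould block 74 x 48 x 28 mm, about 0.11 kg, clamped in the vise. Origin at the centre of its underside, x along its 74 mm length, z up. Take it across the 48 mm width. Either way round is fine in the nest.
- carousel: Fixed round foot of the carousel, origin on the bench on the turning axis. A yellow pointer stands on it at its -x side (126 to 140 mm from the axis, 30 mm high).
- turntable (a joint): Angle of the aluminium turntable (240 mm diameter, top at 32 mm) on the foot, counterclockwise from above positive; 0 = nest faces the yellow pointer. Starts between -1.9 and -0.8 rad; friction 0.2 N m, stays where left. Fixed on it are also a white pot (45 mm high, opposite the nest) and two pink moulds (23 mm high, at the sides).
- nest (a point): Centre of the top of the nest's black pad (36 x 70 mm), 44 mm above the bench, 12 above the turntable, 70 from the axis: the mould's underside centre belongs here, its length along y. Axes turn with the table: -x outwards (red mark at the rim), y tangential. Pins 6 mm thick, 8 mm above the pad, at x +-32, y +-27 mm and x +-12, y +-45 mm, leave 5 mm play all round.
- post_right: Upright round steel post fixed to the turntable, 14 mm diameter, 85 mm tall; origin at its foot, 32 mm above the bench (its top is at 117 mm); 105 mm from the axis, 45 degrees counterclockwise from above from the nest. Being round it may turn within the grip.
- post_left: The same post on the other side of the nest, 45 degrees clockwise from it.
- open_half: Opened mould half, dark pink on cream, 86 x 66 x 24 mm; origin under its centre. Bystander.
- spare_mould: Pink mould 80 x 57 x 31 mm lying on the bench cover; origin under its centre. Bystander.
- tweezers: Steel tweezers 122 mm; origin under the middle. Bystander.
Things that resemble listed ones, but are neither listed nor needed, are in the scene too. Leave any blue or purple look-alike of the mould alone.

How it is judged:
By the outcome, as a careful person would: the job done as asked, in the order asked, and still so for the second after the job is handed in, while the arm keeps its last pose, push and grip.
It also fails if it takes over 54 s, if anything falls off the work surface, if the arm or the gripper's body presses on something with over 40 N, if the wrist force passes 120 N, or if a joint passes its speed limit or range.

ROBOT

A 7-joint arm with a two-finger parallel gripper is mounted at the origin on a cart in front of the work surface, level with it; the furniture and walls round the work are solid. World frame = base frame: x ahead of the robot, y to its left, z up, the work surface at z = 0. Lengths are in m, angles in degrees, forces in N, time in s.
With the tool pointing down it reaches from about 0.425 to 0.875 m from the base axis. Payload 9.9 kg.
Tool frame: the origin (TCP) lies at the very end of the fingers, on their centre line; the grasp point (between the pads) lies 19 mm behind it; z points along the fingers, y is the line along which they close (so a half turn about z gives the same grasp; the last joint's range is limited). The gripper opens to 85 mm and grips with 20 to 120 N. Pads are 22 mm wide; open, the fingers measure 114 mm over their backs; the gripper's body (76 mm by 85 mm) begins 54 mm behind the grasp point. The pads swing forward as they close: fully open they stand 13 mm farther back than shut.
Start: joints at [61.146, 32.985, 1.427, 82.34, -0.859, 64.687, -3.237], TCP at [0.275, -0.616, 0.231] pointing down, gripper open.
Joint ranges: [-157.87, 157.87], [-19.46, 123.44], [-87.15, 90], [11.01, 140.99], [-62.26, 242.26], [9.8, 113.94], [-161.44, 161.44]. Speed limits (degrees/s): [127.2, 127.2, 172.46, 172.46, 180, 180, 180].

INTERFACE

Orientations are given as a 3x3 rotation matrix whose columns are the frame's x, y, z axes.
In Python, from cell import sense, snapshot, sign_off gives the robot as it stands. The module is installed in compiled form; this text tells all that it offers.
- The arm moves only by the shell command python3 -m inch 'ROWS' [FORCE]. ROWS is text: rows parted by semicolons, each of 7 numbers parted by spaces: the shift along the tool's x, y, z in cm, then the turn, a rotation vector about the tool's x, y, z in degrees, then the gripper command: -1 is fully open, 1 is shut, values between are in proportion. A call has 1 to 12 rows; each row shifts and turns the commanded pose from where the row before left it, along the tool's axes as they then stand; what a row does not reach is not made up. A row lasts 1/8 s, in which the tool goes at most 62.5 mm and 10.7 degrees, less where a joint would pass 70% of its speed; a pose out of reach is approached as far as the arm can. A call is refused whole if a number of a shift passes 6.25 or a number of a turn 10.7, either way. A call with a gripper value outside its range is refused whole. The fingers move at their own pace and stop on an object; FORCE is the grip in N (left out, the last holds). Time passes only in rows, so rows that do not move let the fingers close. It gives the time, the measured TCP pose, the force, the opening and the grip force at its end, in the units of the state.
- sense(): the state, without advancing time (a new reading comes with each control period).
- snapshot(name): name is "scene" or "top" or "wrist"; returns a dict with "frame" (480x640x3 uint8, red, green, blue), "K" (3x3 intrinsics, pixels), "cam_to_world" (4x4, takes a point from camera to world coordinates); the wrist camera has in their place "hand_eye" (4x4, takes a point from camera to tool coordinates, whose origin is the TCP and whose axes are the flange's). Camera axes: x right, y up, looking along -z (the intrinsics and any distortion apply to the point x, -y, -z); pixel columns grow to the right and rows downward; lengths in m; the calibration is good to about 2 mm. A picture is of the moment at which its call begins: read the wrist's pose just before it. There is no depth.
- sign_off(): hands the job in; it is judged then, once.
The state is a dict: "time": time; "qpos": joint angles; "qvel": joint speeds; "tau": joint torques, N m; "tcp_pos": TCP position; "orientation": TCP orientation; "wrist_force": force on the tool from outside, world axes, zero at the start; "wrist_torque": the same for the moment, N m; "gripper_width": finger opening in m; "grasp_force": force on a finger pad.
Only numpy, scipy, OpenCV 4.12 (cv2) and the standard library are available. Lean on these libraries where they do the work, as an engineer would, in place of code of your own. Each camera call takes 0.05 s, during which the arm holds its last target. There are 200 camera calls.

## Working session

There is one attempt and no reset: what is moved stays moved. The work goes in short steps, Python scripts to look and compute and a shell command to move; the robot and the scene stay as the last step left them, time stands still between calls to the robot, and variables do not carry over. Pictures are saved under pics/ and viewed, at most 10 in all, crops included, and the job is handed in when it is done.

```bash
mkdir -p pics; cat > h.py <<'E'
import numpy as np, cv2
from cell import sense, snapshot
def snap(n,f=None):
    s=sense(); d=snapshot(n); d['s']=s
    if n=='wrist':
        T=np.eye(4);T[:3,:3]=np.array(s['orientation']).reshape(3,3);T[:3,3]=s['tcp_pos']
        d['c2w']=T@np.array(d['hand_eye'])
    else: d['c2w']=np.array(d['cam_to_world'])
    if f: cv2.imwrite('pics/'+f,d['frame'][:,:,::-1])
    return d
def ray(d,u,v):
    K=np.array(d['K']);r=np.array([(u-K[0,2])/K[0,0],-(v-K[1,2])/K[1,1],-1])
    return d['c2w'][:3,3],d['c2w'][:3,:3]@r
def onz(d,u,v,z):
    o,r=ray(d,u,v);return o+r*(z-o[2])/r[2]
def proj(d,p):
    q=np.linalg.inv(d['c2w'])@np.append(p,1);K=np.array(d['K'])
    return K[0,0]*q[0]/-q[2]+K[0,2],K[1,1]*-q[1]/-q[2]+K[1,2]
E
python3 - <<'E'
from h import *
for n in('scene','top','wrist'):
    d=snap(n,n+'0.png');print(n,d['c2w'].round(3).tolist(),np.array(d['K']).round(1).tolist(),[k for k in d])
print(d['s'])
E
```

```text
scene [[0.63, 0.338, -0.699, -0.558], [-0.776, 0.275, -0.567, -1.091], [0.0, 0.9, 0.435, 0.81], [0.0, 0.0, 0.0, 1.0]] [[546.3, 0.0, 314.3], [0.0, 546.3, 237.8], [0.0, 0.0, 1.0]] ['frame', 'K', 'cam_to_world', 's', 'c2w']
top [[0.018, 0.981, -0.195, 0.296], [-1.0, 0.017, -0.003, -0.178], [0.0, 0.195, 0.981, 1.409], [0.0, 0.0, 0.0, 1.0]] [[490.9, 0.0, 322.2], [0.0, 490.9, 231.8], [0.0, 0.0, 1.0]] ['frame', 'K', 'cam_to_world', 's', 'c2w']
wrist [[0.408, 0.868, 0.282, 0.347], [-0.913, 0.389, 0.124, -0.584], [-0.001, -0.308, 0.951, 0.372], [0.0, 0.0, 0.0, 1.0]] [[405.6, 0.0, 321.9], [0.0, 405.6, 239.4], [0.0, 0.0, 1.0]] ['frame', 'K', 'hand_eye', 's', 'c2w']
{'time': 0.1, 'qpos': array([61.14613645, 33.02634131,  1.4222528 , 82.38194484, -0.86063311,
       64.68808131, -3.23728603]), 'qvel': array([ 0.08962117, -0.122     , -0.04755052, -0.08408811, -0.01288378,
       -0.13711513,  0.00116503]), 'tau': array([ 5.81389409e-03, -7.67293739e+01,  2.25767277e+00, -2.86600310e+01,
        1.58928271e-02,  8.59904598e-03, -1.48766281e-05]), 'tcp_pos': array([ 0.27496593, -0.61599713,  0.23054397]), 'orientation': array([[ 9.13155197e-01,  4.07611535e-01, -6.50395230e-04],
       [ 4.07612052e-01, -9.13154200e-01,  1.34971536e-03],
       [-4.37515850e-05, -1.49760853e-03, -9.99998878e-01]]), 'wrist_force': array([ 0.21943943,  0.27025681, -0.48647916]), 'wrist_torque': array([-2.52976323e-02,  1.41688310e-03,  5.77811607e-05]), 'grasp_force': 0.0, 'gripper_width': 0.08492770137606763}
```

View pics/top0.png

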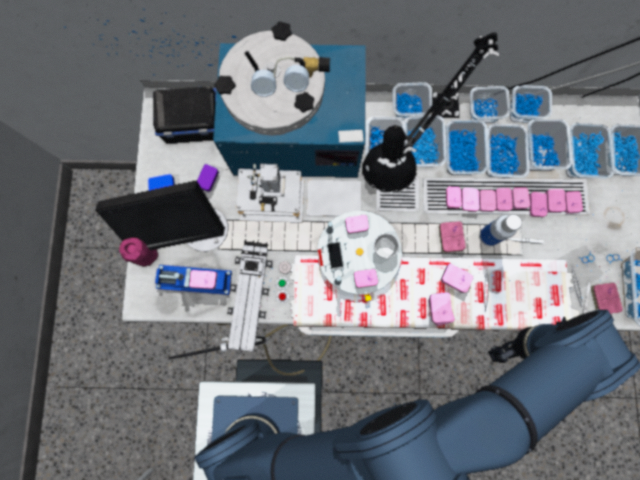

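View pics/scene0.png

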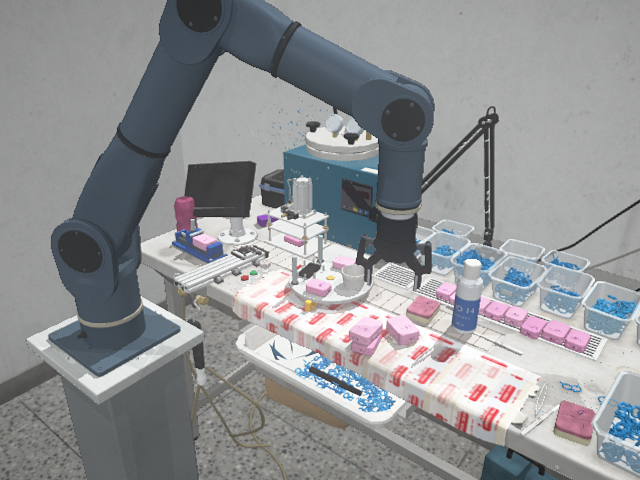

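The top view shows the blue vise at (193,280) with the pink mould at (202,278). The turntable is at (360,253), with the black nest at (335,255) and the yellow pointer at (368,297). The blue block at (160,183) and the purple one at (207,177) are look-alikes. The mould that fits is the pink one in the vise, since the others lie on the turntable or the bench. I'll enlarge the vise and turntable to confirm.

```bash
python3 - <<'E'
from h import *
f=cv2.imread('pics/top0.png')
a=cv2.resize(f[245:315,140:250],None,fx=5,fy=5,interpolation=cv2.INTER_CUBIC)
b=cv2.resize(f[205:310,310:415],None,fx=5,fy=5,interpolation=cv2.INTER_CUBIC)[:,:]
c=np.zeros((525,800,3),np.uint8);
a=cv2.resize(f[250:305,145:240],None,fx=4,fy=4,interpolation=cv2.INTER_CUBIC);b=cv2.resize(f[205:310,310:410],None,fx=4,fy=4,interpolation=cv2.INTER_CUBIC)
c[:a.shape[0],:380]=a;c[:b.shape[0],390:390+400]=b
cv2.imwrite('pics/c1.png',c)
E
```

```text
(no output)
```

View pics/c1.png

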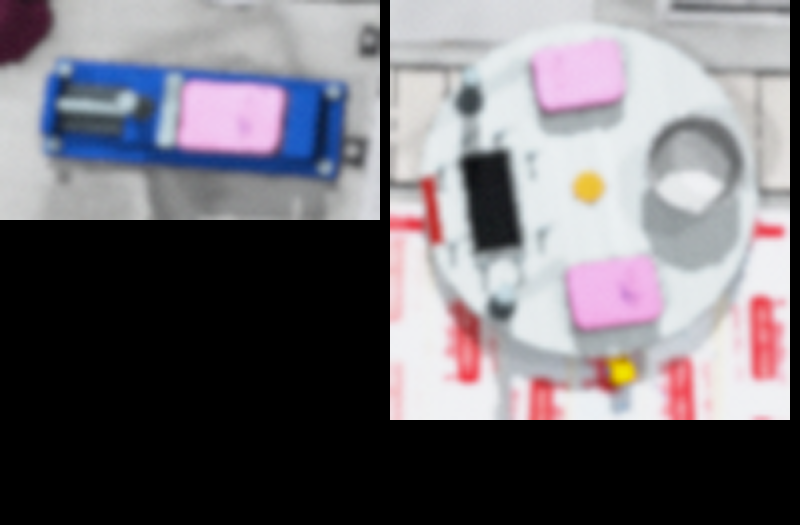

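```bash
cat > m.py <<'E'
from h import *
d=snap('top'); f=d['frame']; hsv=cv2.cvtColor(f,cv2.COLOR_RGB2HSV)
def blob(x0,y0,x1,y1,lo,hi):
    m=np.zeros(f.shape[:2],np.uint8); m[y0:y1,x0:x1]=cv2.inRange(hsv[y0:y1,x0:x1],lo,hi)
    c=max(cv2.findContours(m,cv2.RETR_EXTERNAL,cv2.CHAIN_APPROX_NONE)[0],key=cv2.contourArea)
    return c.reshape(-1,2)
def rect(c,z):
    p=np.array([onz(d,u,v,z)[:2] for u,v in c],np.float32)
    r=cv2.minAreaRect(p);b=cv2.boxPoints(r);e=b[1]-b[0],b[2]-b[1]
    L=max(e,key=np.linalg.norm);return np.round(r[0],4),np.round(r[1],4),round(float(np.degrees(np.arctan2(L[1],L[0]))),1)
print('mould',rect(blob(185,262,222,295,(140,40,150),(179,255,255)),.056))
pad=blob(322,240,348,274,(0,0,0),(179,255,60));print('pad',rect(pad,.044))
y=blob(350,245,368,260,(15,80,120),(35,255,255)).mean(0);print('hub',y,onz(d,*y,.04))
y=blob(358,290,378,304,(22,120,120),(35,255,255)).mean(0);print('pointer',y,onz(d,*y,.03))
r=blob(312,245,324,272,(0,120,120),(8,255,255)).mean(0);print('red',r,onz(d,*r,.032))
b=blob(140,250,245,305,(105,120,60),(125,255,255));print('vise',rect(b,.02))
E
python3 m.py
```

```text
mould (array([0.4255, 0.1544]), array([0.0715, 0.0464]), 88.3)
pad (array([ 0.502 , -0.2098]), array([0.0642, 0.0286]), 10.0)
hub [359.15789474 251.31578947] [ 0.51345335 -0.27894668  0.04      ]
pointer [367.41176471 297.35294118] [ 0.38553541 -0.30308727  0.03      ]
red [319.87096774 256.77419355] [ 0.49713092 -0.16839129  0.032     ]
vise (array([0.4286, 0.1904]), array([0.2119, 0.0684]), 86.5)
```

```bash
cat > go.py <<'E'
import sys
from h import *
# usage: go.py x y z yawTCPy : prints shift in tool axes (cm) and turn about tool z (deg)
t=np.array([float(a) for a in sys.argv[1:4]]);s=sense();R=np.array(s['orientation']).reshape(3,3)
yw=np.degrees(np.arctan2(R[1,1],R[0,1]))
print('shift cm',(R.T@(t-s['tcp_pos'])*100).round(2),'pos',np.round(s['tcp_pos'],4),'yaw',round(yw,1),'Rz',R[:,2].round(3))
if len(sys.argv)>4:
    g=float(sys.argv[4]);dz=-((g-yw+180)%360-180);c,s_=np.cos(np.radians(g)),np.sin(np.radians(g))
    Rg=np.array([[-s_,c,0],[c,s_,0],[0,0,-1.]])
    print('turn z',round(dz,1),'shift after turn',(Rg.T@(t-s['tcp_pos'])*100).round(2))
E
python3 - <<'E'
from h import *
T=snap('top');S=snap('scene')
def tri(a,b):
    o,r=ray(T,*a);p,q=ray(S,*b);k=np.linalg.lstsq(np.c_[r,-q],p-o,rcond=None)[0]
    return ((o+r*k[0]+p+q*k[1])/2).round(3),np.linalg.norm(o+r*k[0]-p-q*k[1]).round(3)
print('magenta top',tri((132,245),(184,199)))
print('monitor corners',tri((207,182),(255,162)),tri((98,208),(192,163)))
print('monitor bot r',tri((222,238),(248,218)))
E
python3 go.py .43 .20 .23 -3
```

```text
magenta top (array([0.504, 0.334, 0.122]), np.float64(0.009))
monitor corners (array([0.635, 0.112, 0.266]), np.float64(0.017)) (array([0.584, 0.385, 0.219]), np.float64(0.003))
monitor bot r (array([0.541, 0.088, 0.107]), np.float64(0.022))
shift cm [ 47.42 -68.22   0.14] pos [ 0.2751 -0.6163  0.231 ] yaw -65.9 Rz [-0.  0. -1.]
turn z -62.9 shift after turn [82.33 11.2   0.1 ]
```

```bash
python3 -m inch '0 0 0 0 0 -10.5 -1;0 0 0 0 0 -10.5 -1;0 0 0 0 0 -10.5 -1;0 0 0 0 0 -10.5 -1;0 0 0 0 0 -10.5 -1;0 0 0 0 0 -10.5 -1;5 4 0 0 0 0 -1;5 4 0 0 0 0 -1;5 4 0 0 0 0 -1;5 4 0 0 0 0 -1;5 0 0 0 0 0 -1;5 0 0 0 0 0 -1' 40 | tail -5; python3 go.py .43 .2 .23 -3
```

```text
tcp_pos: [0.4467, -0.3277, 0.2311]
orientation: [[0.051, 0.999, 0.0], [0.999, -0.051, 0.0], [0.0, 0.0, -1.0]]
wrist_force: [0.3, -0.5, 0.1]
gripper_width: 0.0853
grasp_force: 0.0
shift cm [52.62 -4.34  0.12] pos [ 0.4467 -0.3277  0.2311] yaw -2.9 Rz [ 0.  0. -1.]
turn z 0.1 shift after turn [52.61 -4.43  0.11]
```

```bash
python3 -m inch '5 0 0 0 0 0 -1;5 0 0 0 0 0 -1;5 0 0 0 0 0 -1;5 0 0 0 0 0 -1;5 0 0 0 0 0 -1;5 -1 0 0 0 0 -1;5 -1 0 0 0 0 -1;5 -1 0 0 0 0 -1;5 -1 0 0 0 0 -1;3 0 0 0 0 0 -1;0 0 0 0 0 0 -1' | tail -5|head -1; python3 -c "
from h import *
d=snap('wrist','w1.png')
for p in [(.43,.21,.106),(.4265,.157,.058)]: print(proj(d,np.array(p)))"
```

```text
tcp_pos: [0.4308, 0.1544, 0.2315]
(np.float64(316.4312938352399), np.float64(146.56566843321878))
(np.float64(316.1929156961415), np.float64(209.2448874709208))
```

View pics/w1.png

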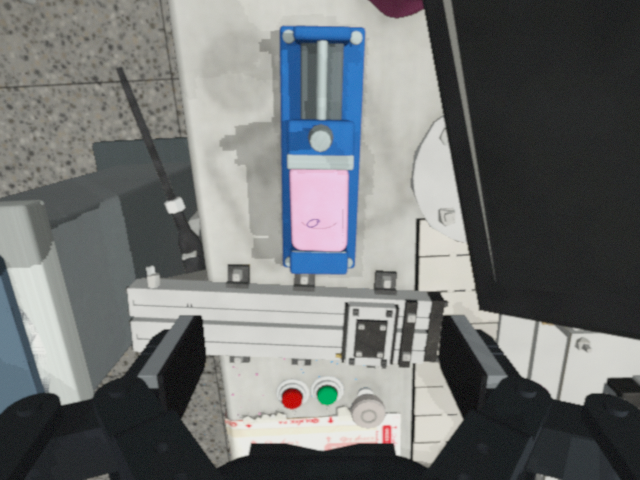

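The wrist view shows the peg top at (320,138), the lip at (320,161) and the mould spanning (290–348, 168–250). The monitor edge is at about (450,150).

```bash
python3 - <<'E'
from h import *
d=snap('wrist');f=d['frame'];hsv=cv2.cvtColor(f,cv2.COLOR_RGB2HSV)
print('peg',onz(d,320,138,.106).round(4),'mon',onz(d,480,305,.11).round(3),onz(d,425,0,.11).round(3))
def rect(m,z):
    c=max(cv2.findContours(m,0,1)[0],key=cv2.contourArea).reshape(-1,2)
    p=np.array([onz(d,u,v,z)[:2] for u,v in c],np.float32);r=cv2.minAreaRect(p);b=cv2.boxPoints(r);L=max(b[1]-b[0],b[2]-b[1],key=np.linalg.norm)
    print(np.round(r[0],4),np.round(r[1],4),np.degrees(np.arctan2(L[1],L[0])))
m=cv2.inRange(hsv,(140,30,150),(179,255,255));m[:160]=0;m[260:]=0;rect(m,.058)
m=cv2.inRange(hsv,(105,120,60),(125,255,255));m[:,:270]=0;m[:,370:]=0;rect(m,.02)
m=cv2.inRange(hsv,(0,0,150),(179,60,255));m[:152]=0;m[168:]=0;m[:,:286]=0;m[:,356:]=0;rect(m,.066)
E
python3 go.py .4325 .21 .085 -3
```

```text
peg [0.4327 0.2133 0.106 ] mon [0.542 0.091 0.11 ] [0.497 0.287 0.11 ]
[0.4284 0.1549] [0.0675 0.0452] 87.89716
[0.431  0.1902] [0.2089 0.0665] 86.355385
[0.4315 0.1949] [0.0111 0.0495] -2.7980065
shift cm [ 5.86 -0.14 14.62] pos [0.4309 0.1514 0.2312] yaw -2.9 Rz [-0. -0. -1.]
turn z 0.1 shift after turn [ 5.86 -0.15 14.62]
```

```bash
python3 -m inch '3.1 0 0 0 0 0 0;3.1 0 2 0 0 0 0;0 0 4 0 0 0 0;0 0 4 0 0 0 0;0 0 3 0 0 0 0;0 0 2.1 0 0 0 0;0 0 0 0 0 0 0;0 0 0 0 0 0 1;0 0 0 0 0 0 1;0 0 0 0 0 0 1;0 0 0 0 0 0 1' 50 | tail -5
```

```text
tcp_pos: [0.4326, 0.2136, 0.0813]
orientation: [[0.051, 0.999, -0.001], [0.999, -0.051, -0.001], [-0.001, -0.001, -1.0]]
wrist_force: [-9.2, 0.7, 8.5]
gripper_width: 0.0121
grasp_force: 48.8
```

```bash
python3 -m inch '0.6 0 0 0 0 0 1;0.6 0 0 0 0 0 1;0.6 0 0 0 0 0 1;0.6 0 0 0 0 0 1;0.6 0 0 0 0 0 1;0.6 0 0 0 0 0 1;0 0 0 0 0 0 1' | tail -5; python3 -m inch '0 0 0 0 0 0 0;0 0 0 0 0 0 0;0 0 -4 0 0 0 0;0 0 -4 0 0 0 0;-3 0 0 0 0 0 -1;-3 0 0 0 0 0 -1;-3 0 0 0 0 0 -1;0 0 0 0 0 0 -1' | tail -5; python3 -c "
from h import *
d=snap('wrist','w2.png')"
```

```text
tcp_pos: [0.4349, 0.2499, 0.0814]
orientation: [[0.051, 0.999, -0.001], [0.999, -0.051, -0.0], [-0.0, -0.001, -1.0]]
wrist_force: [-7.6, 0.6, 4.7]
gripper_width: 0.0124
grasp_force: 48.9
tcp_pos: [0.4316, 0.1572, 0.1605]
orientation: [[0.055, 0.998, 0.0], [0.998, -0.055, -0.001], [-0.001, 0.0, -1.0]]
wrist_force: [-0.3, 0.1, 0.6]
gripper_width: 0.0852
grasp_force: 0.0
```

View pics/w2.png

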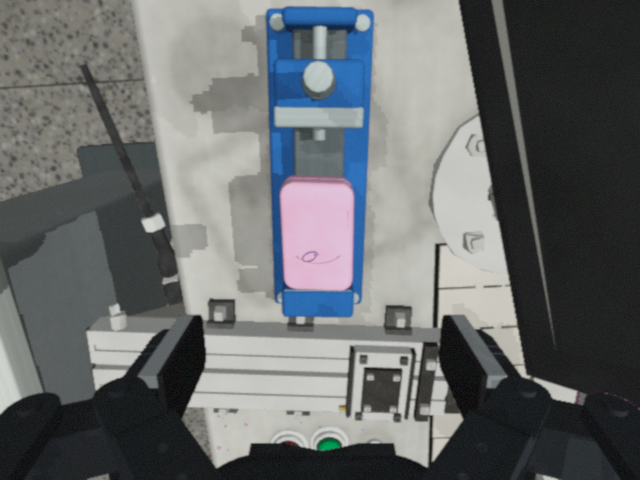

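The jaw is now well open and its lip is clear of the mould, which spans (280–355, 177–292).

```bash
python3 - <<'E'
from h import *
d=snap('wrist');f=d['frame'];hsv=cv2.cvtColor(f,cv2.COLOR_RGB2HSV)
m=cv2.inRange(hsv,(140,30,150),(179,255,255));m[:170]=0;m[300:]=0
c=max(cv2.findContours(m,0,1)[0],key=cv2.contourArea).reshape(-1,2)
p=np.array([onz(d,u,v,.056)[:2] for u,v in c],np.float32);r=cv2.minAreaRect(p);b=cv2.boxPoints(r);L=max(b[1]-b[0],b[2]-b[1],key=np.linalg.norm)
print(np.round(r[0],4),np.round(r[1],4),np.degrees(np.arctan2(L[1],L[0])))
E
python3 go.py .429 .159 .025 -3
```

```text
[0.4286 0.1589] [0.0751 0.0455] 87.22637
shift cm [-0.12 -0.29 13.57] pos [0.4318 0.16   0.1607] yaw -3.0 Rz [ 0.001  0.001 -1.   ]
turn z 0.0 shift after turn [-0.11 -0.28 13.57]
```

```bash
python3 -m inch '-0.1 -0.3 4 0 0 0 -1;0 0 4 0 0 0 -1;0 0 3 0 0 0 -1;0 0 1.5 0 0 0 -1;0 0 1 0 0 0 -1;0 0 0 0 0 0 -1;0 0 0 0 0 0 1;0 0 0 0 0 0 1;0 0 0 0 0 0 1;0 0 0 0 0 0 1;0 0 0 0 0 0 1' 35 | tail -5
```

```text
tcp_pos: [0.4288, 0.1591, 0.026]
orientation: [[0.052, 0.999, 0.001], [0.999, -0.052, 0.0], [0.001, 0.001, -1.0]]
wrist_force: [-1.2, 0.0, 5.9]
gripper_width: 0.0472
grasp_force: 35.7
```

```bash
python3 -m inch '0 0 -1 0 0 0 1;0 0 -3 0 0 0 1;0 0 -5 0 0 0 1;0 0 -6 0 0 0 1;-4.5 0.4 0 0 0 0 1;-5 0.4 0 0 0 0 1;-5 0.4 0 0 0 0 1;-5 0.4 0 0 0 0 1;-5 0.4 0 0 0 0 1;-5 0 0 0 0 0 1;-5 0 0 0 0 0 1;-4.5 0 0 0 0 0 1' | tail -5; python3 -m inch '0 0 0 0 0 10.5 1;0 0 0 0 0 10.5 1;0 0 0 0 0 10.5 1;0 0 0 0 0 10.5 1;0 0 0 0 0 10.5 1;0 0 0 0 0 10.5 1;0 0 0 0 0 10.5 1;0 0 0 0 0 3.5 1;0 0 0 0 0 0 1;0 0 0 0 0 0 1' | tail -5; python3 -c "
from h import *
d=snap('wrist','w3.png')
for p in [(.502,-.2098,.044),(.513,-.279,.04)]: print(proj(d,np.array(p)))"
```

```text
tcp_pos: [0.4276, -0.2333, 0.176]
orientation: [[0.052, 0.999, 0.0], [0.999, -0.052, -0.0], [-0.0, 0.0, -1.0]]
wrist_force: [1.0, 1.4, -2.0]
gripper_width: 0.0472
grasp_force: 36.6
tcp_pos: [0.4282, -0.2314, 0.1756]
orientation: [[0.984, 0.176, 0.0], [0.176, -0.984, 0.0], [0.0, -0.0, -1.0]]
wrist_force: [-0.3, -0.4, -1.6]
gripper_width: 0.0474
grasp_force: 36.4
(np.float64(309.12357489594734), np.float64(112.16135194268087))
(np.float64(416.4729904434781), np.float64(114.34146753255358))
```

View pics/w3.png

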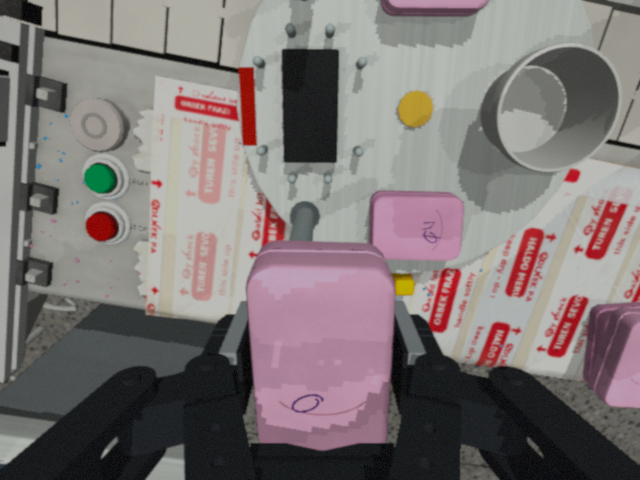

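The nest pad is at about (310,106) with its eight pins, the red mark is at (248,107) and the hub is at (415,109). The mould is held squarely.

```bash
python3 - <<'E'
from h import *
d=snap('wrist');f=d['frame'];hsv=cv2.cvtColor(f,cv2.COLOR_RGB2HSV)
m=cv2.inRange(hsv,(0,0,0),(179,255,50));m[:42]=0;m[170:]=0;m[:,:276]=0;m[:,345:]=0
c=max(cv2.findContours(m,0,1)[0],key=cv2.contourArea).reshape(-1,2)
p=np.array([onz(d,u,v,.044)[:2] for u,v in c],np.float32);r=cv2.minAreaRect(p);b=cv2.boxPoints(r);L=max(b[1]-b[0],b[2]-b[1],key=np.linalg.norm)
print(np.round(r[0],4),np.round(r[1],4),np.degrees(np.arctan2(L[1],L[0])))
print('hub',onz(d,415,109,.036))
# pins (tops, z .052)
pins=[(290,30),(329,31),(259,62),(362,63),(262,150),(357,150),(292,178),(328,177)]
P=np.array([onz(d,u,v,.052)[:2] for u,v in pins]);print(P.mean(0).round(4))
g=lambda a,b:np.degrees(np.arctan2(*(P[a]-P[b])[::-1]))
print([round(g(a,b),1) for a,b in((0,6),(1,7),(2,4),(3,5))],[round(np.linalg.norm(P[a]-P[b]),4) for a,b in((0,6),(1,7),(2,4),(3,5))])
# held mould: long edges
R=d['s']['orientation'];z=d['s']['tcp_pos'][2]
q=[onz(d,u,v,z+.032)[:2] for u,v in((252,290),(391,290),(258,265),(386,262))];print((np.array(q)).round(4),d['s']['tcp_pos'])
E
python3 go.py .503 -.2105 .15 -80
```

```text
[ 0.505  -0.2098] [0.0683 0.0341] 9.5964985
hub [ 0.51621054 -0.27821018  0.036     ]
[ 0.5048 -0.2102]
[np.float64(9.6), np.float64(10.0), np.float64(9.5), np.float64(8.3)] [np.float64(0.0874), np.float64(0.0862), np.float64(0.052), np.float64(0.0515)]
[[ 0.4517 -0.2062]
 [ 0.4589 -0.2468]
 [ 0.4599 -0.2069]
 [ 0.4673 -0.2434]] [ 0.42819105 -0.23150211  0.17552159]
shift cm [ 7.73 -0.76  2.55] pos [ 0.4282 -0.2315  0.1754] yaw -79.9 Rz [ 0.  0. -1.]
turn z 0.1 shift after turn [ 7.73 -0.77  2.54]
```

```bash
python3 -m inch '2.5 -0.2 0 0 0 0.5 1;3 -0.3 0 0 0 0 1;2.4 -0.25 0 0 0 0 1;0 0 4 0 0 0 1;0 0 4 0 0 0 1;0 0 3 0 0 0 1;0 0 0 0 0 0 1;0 0 0 0 0 0 1' | tail -5;python3 go.py .5048 -.210 .041 -80.5;  python3 -c "
from h import *
d=snap('wrist','w4.png');t=snap('top')
a=cv2.imread('pics/w4.png')
b=cv2.resize(t['frame'][210:300,310:400,::-1],(360,360),interpolation=cv2.INTER_CUBIC)
c=snap('scene')['frame'][230:320,260:390,::-1];c=cv2.resize(c,(440,305),interpolation=cv2.INTER_CUBIC)
o=np.zeros((600,800,3),np.uint8);o[:360,:360]=b;o[:305,360:]=c;o[365:600,:320]=cv2.resize(a,(320,240))[:235];cv2.imwrite('pics/c2.png',o)"
```

```text
tcp_pos: [0.5054, -0.2111, 0.0662]
orientation: [[0.986, 0.166, 0.001], [0.166, -0.986, -0.0], [0.001, 0.0, -1.0]]
wrist_force: [0.1, -0.6, -0.7]
gripper_width: 0.0471
grasp_force: 36.5
shift cm [-0.05 -0.12  2.52] pos [ 0.5054 -0.2111  0.0662] yaw -80.4 Rz [ 0.001 -0.    -1.   ]
turn z 0.1 shift after turn [-0.04 -0.12  2.52]
```

View pics/c2.png

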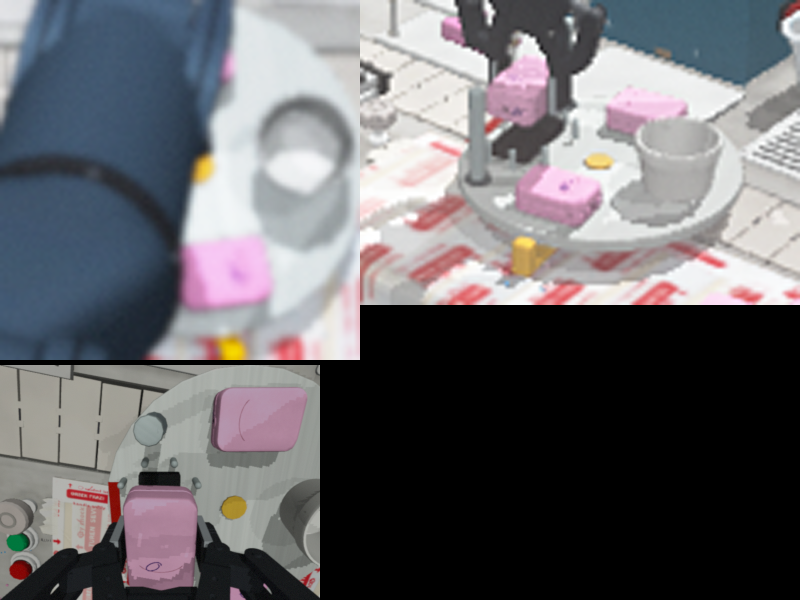

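The mould hangs over the pad, centred between the pins. I'll lower it slowly.

```bash
python3 -m inch '-0.05 -0.1 0.6 0 0 0 1;0 0 0.6 0 0 0 1;0 0 0.5 0 0 0 1;0 0 0.4 0 0 0 1;0 0 0.25 0 0 0 1;0 0 0 0 0 0 1' | tail -5
```

```text
tcp_pos: [0.5041, -0.2099, 0.0416]
orientation: [[0.986, 0.166, -0.0], [0.166, -0.986, 0.0], [-0.0, -0.0, -1.0]]
wrist_force: [0.9, 0.5, -1.5]
gripper_width: 0.0471
grasp_force: 36.5
```

```bash
python3 -m inch '0 0 0.1 0 0 0 1;0 0 0.1 0 0 0 1;0 0 0 0 0 0 1' | tail -5
```

```text
tcp_pos: [0.5043, -0.21, 0.0401]
orientation: [[0.986, 0.166, 0.0], [0.166, -0.986, -0.0], [0.0, 0.0, -1.0]]
wrist_force: [-0.7, 0.2, 2.6]
gripper_width: 0.0471
grasp_force: 37.0
```

```bash
python3 -m inch '0 0 0 0 0 0 0.2;0 0 0 0 0 0 -0.1;0 0 0 0 0 0 -0.5;0 0 0 0 0 0 -0.65;0 0 -1 0 0 0 -0.65;0 0 -3 0 0 0 -0.65;0 0 -4 0 0 0 -0.65;0 0 -5 0 0 0 -0.65;-5 0 0 0 0 0 -0.65;-5 0 0 0 0 0 -0.65;-1 0 0 0 0 0 -0.65;0 0 0 0 0 0 -0.65' | tail -5; python3 - <<'E'
from h import *
d=snap('wrist','w5.png');he=np.array(d['hand_eye'])
T=np.eye(4);T[:3,:3]=[[.984,.176,0],[.176,-.984,0],[0,0,-1]];T[:3,3]=[.4282,-.2315,.1755]
e=dict(d);e['c2w']=T@he
print('post from w3',onz(e,305,213,.117),d['s']['tcp_pos'])
hub=np.array([.5155,-.2785])
for a in(144.4,54.4):
  p=hub+.105*np.array([np.cos(np.radians(a)),np.sin(np.radians(a))]);print(a,p,proj(d,np.append(p,.117)))
E
```

```text
tcp_pos: [0.396, -0.2285, 0.1705]
orientation: [[0.986, 0.165, 0.001], [0.165, -0.986, -0.0], [0.001, 0.001, -1.0]]
wrist_force: [0.8, 1.1, -0.1]
gripper_width: 0.0702
grasp_force: 0.0
post from w3 [ 0.45440745 -0.21807225  0.117     ] [ 0.39600588 -0.22845893  0.17049203]
144.4 [ 0.43012442 -0.21737709] (np.float64(311.0877837126117), np.float64(201.1653071184389))
54.4 [ 0.57662291 -0.19312442] (np.float64(308.82756181425333), np.float64(-183.01117645153613))
```

View pics/w5.png

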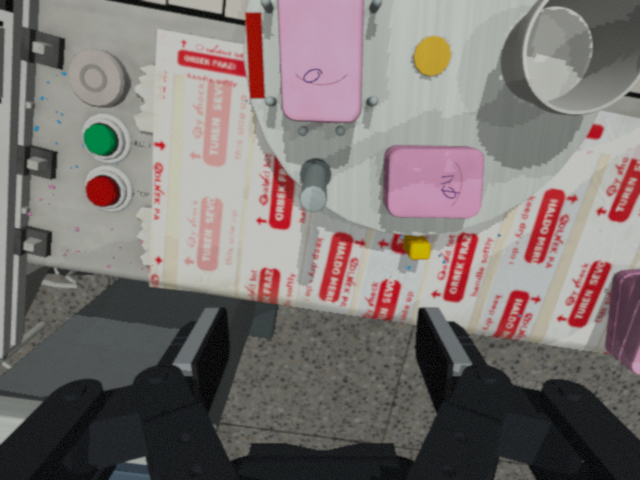

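The mould sits flat in the nest between the pins, released. The post_right top is at (314,200), the pointer at (418,247) and the hub at (432,56).

```bash
python3 - <<'E'
from h import *
d=snap('wrist')
p=onz(d,314,200,.117);h=onz(d,432,56,.036);q=onz(d,418,247,.03)
a=lambda v:np.degrees(np.arctan2(v[1],v[0]))%360
f=d['frame'];hsv=cv2.cvtColor(f,cv2.COLOR_RGB2HSV);m=cv2.inRange(hsv,(140,30,120),(179,255,255));m[125:]=0;m[:,:270]=0;m[:,370:]=0
print('post',p,'hub',h,'ptr',q,'r',np.linalg.norm((p-h)[:2]),np.linalg.norm((q-h)[:2]),'ang',a(p-h),a(q-h))
R=d['s']['orientation'];print('shift',(R.T@(np.array([p[0],p[1],.083])-d['s']['tcp_pos'])*100).round(2),d['s']['qpos'].round(0),d['s']['time'])
E
```

```text
post [ 0.43193621 -0.21841399  0.117     ] hub [ 0.51705605 -0.27782161  0.036     ] ptr [ 0.39094728 -0.30108715  0.03      ] r 0.10380102543501014 0.12823691559098385 ang 145.087687058848 190.45284412608535
shift [ 3.6  -0.39  8.74] [ 28.  19.  -5. 119.   2.  42. -59.] 14.675
```

```bash
python3 -m inch '1.8 -0.2 0 0 0 0 -0.65;1.8 -0.2 0 0 0 0 -0.65;0 0 3 0 0 0 -0.65;0 0 3 0 0 0 -0.65;0 0 1.7 0 0 0 -0.65;0 0 1 0 0 0 -0.65;0 0 0 0 0 0 0;0 0 0 0 0 0 0.4;0 0 0 0 0 0 0.6;0 0 0 0 0 0 1;0 0 0 0 0 0 1;0 0 0 0 0 0 1' 50 | tail -5; python3 - <<'E'
from h import *
s=sense();R=np.array(s['orientation']);p=s['tcp_pos']
for hub in([.5155,-.2785],[.517,-.278]):
    v=p[:2]-hub;a=np.arctan2(v[1],v[0]);r=np.hypot(*v);t=np.radians(5)
    c=np.array([np.cos(t)*v[0]-np.sin(t)*v[1],np.sin(t)*v[0]+np.cos(t)*v[1]])-v
    print(np.degrees(a),r,(R[:2].T@c*100).round(3))
E
```

```text
tcp_pos: [0.4308, -0.2183, 0.0835]
orientation: [[0.986, 0.166, 0.001], [0.166, -0.986, -0.0], [0.001, 0.0, -1.0]]
wrist_force: [-1.1, 1.2, 5.5]
gripper_width: 0.0128
grasp_force: 48.6
144.59544474686854 0.10393342430135327 [-0.612  0.669 -0.   ]
145.2928835491179 0.10487414354414241 [-0.609  0.682 -0.   ]
```

```bash
python3 -m inch '-0.31 0.33 0 0 0 -2.5 1;-0.61 0.675 0 0 0 -5 1;-0.61 0.675 0 0 0 -5 1;-0.61 0.675 0 0 0 -5 1;-0.61 0.675 0 0 0 -5 1;-0.61 0.675 0 0 0 -5 1;-0.61 0.675 0 0 0 -5 1;-0.61 0.675 0 0 0 -5 1;-0.61 0.675 0 0 0 -5 1;-0.31 0.33 0 0 0 -2.5 1;0 0 0 0 0 0 1' | tail -5;  python3 - <<'E'
from h import *
s=sense();p=s['tcp_pos']
for hub in([.5155,-.2785],[.517,-.278]):
    v=p[:2]-hub;print(np.degrees(np.arctan2(v[1],v[0]))%360,np.hypot(*v))
print(s['wrist_torque'].round(2))
E
```

```text
tcp_pos: [0.4132, -0.2971, 0.0835]
orientation: [[0.58, 0.814, 0.001], [0.814, -0.58, -0.001], [-0.001, 0.001, -1.0]]
wrist_force: [-2.1, -0.7, 5.0]
gripper_width: 0.0124
grasp_force: 48.9
190.29706728995592 0.10399963815151572
190.41854600315713 0.10556509263306929
[-0.16  0.39  0.18]
```

```bash
python3 -m inch '-0.31 0.33 0 0 0 -2.5 1;-0.61 0.675 0 0 0 -5 1;-0.61 0.675 0 0 0 -5 1;-0.61 0.675 0 0 0 -5 1;-0.61 0.675 0 0 0 -5 1;-0.61 0.675 0 0 0 -5 1;-0.61 0.675 0 0 0 -5 1;-0.61 0.675 0 0 0 -5 1;-0.61 0.675 0 0 0 -5 1;-0.31 0.33 0 0 0 -2.5 1;0 0 0 0 0 0 1' | tail -5;  python3 - <<'E'
from h import *
d=snap('wrist','w6.png');s=d['s'];p=s['tcp_pos']
for hub in([.5155,-.2785],[.517,-.278]):
    v=p[:2]-hub;print(np.degrees(np.arctan2(v[1],v[0]))%360,np.hypot(*v))
a=cv2.imread('pics/w6.png');t=snap('top')['frame'][:,:,::-1];c=snap('scene')['frame'][:,:,::-1]
o=np.zeros((600,800,3),np.uint8);o[:300,:400]=cv2.resize(a,(400,300));o[:300,400:]=cv2.resize(t[205:310,290:430],(400,300),interpolation=cv2.INTER_CUBIC)
o[300:,:400]=cv2.resize(c[220:320,250:383],(400,300),interpolation=cv2.INTER_CUBIC);cv2.imwrite('pics/c3.png',o);cv2.imwrite('pics/top6.png',t)
E
```

```text
tcp_pos: [0.4563, -0.3648, 0.0836]
orientation: [[-0.165, 0.986, 0.001], [0.986, 0.165, -0.002], [-0.002, 0.001, -1.0]]
wrist_force: [-0.8, -2.4, 4.7]
gripper_width: 0.0127
grasp_force: 49.0
235.5404008729488 0.1046703702257786
235.0244860220173 0.10593566495811696
```

View pics/c3.png

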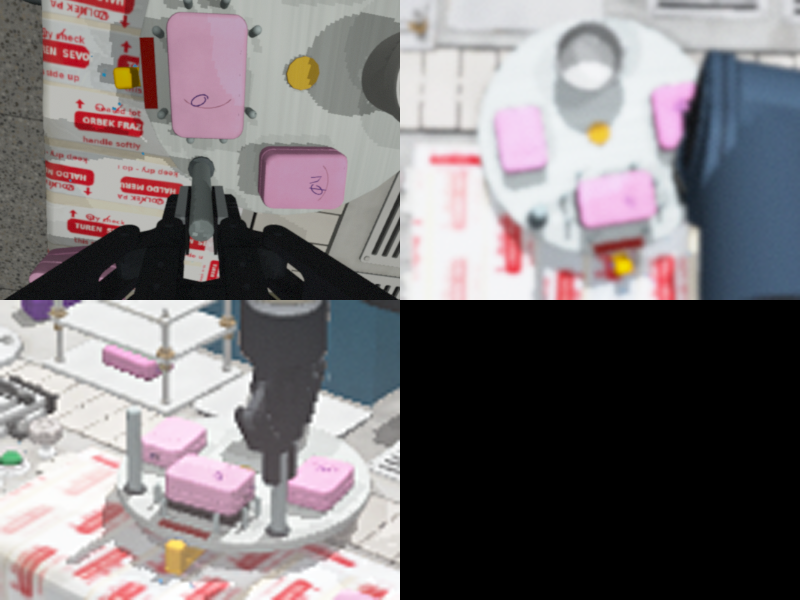

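The mould is seated, and the red mark at (149,73) almost faces the pointer at (123,78). I'll measure what angle is left.

```bash
python3 - <<'E'
from h import *
d=snap('wrist');f=d['frame'];hsv=cv2.cvtColor(f,cv2.COLOR_RGB2HSV)
def cen(x0,y0,x1,y1,lo,hi):
    m=np.zeros(f.shape[:2],np.uint8);m[y0:y1,x0:x1]=cv2.inRange(hsv[y0:y1,x0:x1],lo,hi)
    c=max(cv2.findContours(m,0,1)[0],key=cv2.contourArea);r=cv2.minAreaRect(c);return r
y=cen(170,95,225,150,(20,120,90),(35,255,255));r=cen(222,50,255,180,(0,130,80),(10,255,255));h=cen(440,80,530,150,(15,120,90),(35,255,255))
print(y,r,h)
Y,Rr,H=onz(d,*y[0],.03),onz(d,*r[0],.032),onz(d,*h[0],.036)
pins=[onz(d,u*1.6,v*1.6,.052) for u,v in((159,32),(162,113),(255,30),(251,113))]
N=np.mean(pins,0)
a=lambda v:np.degrees(np.arctan2(v[1],v[0]))%360
print('hub',H,'ptr',Y,'red',Rr,'nest',N)
print('ptr ang',a(Y-H),'red',a(Rr-H),'nest',a(N-H),'pinline',[a(pins[0]-pins[1])%180+90,a(pins[2]-pins[3])%180+90],'r',[np.linalg.norm((v-H)[:2]).round(4) for v in(Y,Rr,N)])
E
```

```text
((202.4249725341797, 124.136962890625), (34.99836349487305, 41.625526428222656), 85.03025817871094) ((237.36451721191406, 116.47777557373047), (114.25121307373047, 21.38710594177246), 86.51068115234375) ((484.25006103515625, 116.75000762939453), (48.08325958251953, 54.44721603393555), 45.0)
hub [ 0.51541747 -0.27857515  0.036     ] ptr [ 0.3898215  -0.30307393  0.03      ] red [ 0.40583331 -0.29690377  0.032     ] nest [ 0.44748658 -0.2902485   0.052     ]
ptr ang 191.03753344129578 red 189.49518113858224 nest 189.7505659688613 pinline [np.float64(188.8838401298604), np.float64(190.25089642005204)] r [np.float64(0.128), np.float64(0.1111), np.float64(0.0689)]
```

```bash
python3 -m inch '-0.13 0.15 0 0 0 -1.1 1;0 0 0 0 0 0 1;0 0 0 0 0 0 1;0 0 0 0 0 0 1' | tail -5; python3 - <<'E'
from h import *
d=snap('wrist');f=d['frame'];hsv=cv2.cvtColor(f,cv2.COLOR_RGB2HSV)
def cen(x0,y0,x1,y1,lo,hi):
    m=np.zeros(f.shape[:2],np.uint8);m[y0:y1,x0:x1]=cv2.inRange(hsv[y0:y1,x0:x1],lo,hi)
    return cv2.minAreaRect(max(cv2.findContours(m,0,1)[0],key=cv2.contourArea))[0]
H,Y,R=[onz(d,*c,z) for c,z in((cen(440,80,530,150,(15,120,90),(35,255,255)),.036),(cen(170,90,225,150,(20,120,90),(35,255,255)),.03),(cen(222,50,258,180,(0,130,80),(10,255,255)),.032))]
a=lambda v:np.degrees(np.arctan2(v[1],v[0]))%360
print(a(Y-H),a(R-H),d['s']['qvel'].round(2),d['s']['time'])
E
```

```text
tcp_pos: [0.4574, -0.3656, 0.0836]
orientation: [[-0.184, 0.983, 0.0], [0.983, 0.184, -0.002], [-0.002, -0.0, -1.0]]
wrist_force: [-3.2, -1.9, 7.4]
gripper_width: 0.0123
grasp_force: 49.3
191.12674459580774 190.26634324283683 [ 0.13  0.02 -0.05 -0.02 -0.08 -0.02 -0.04] 19.675
```

```bash
python3 -m inch '-0.07 0.07 0 0 0 -0.5 1;0 0 0 0 0 0 1;0 0 0 0 0 0 1;0 0 0 0 0 0 1' | tail -5; python3 -c "
from cell import sign_off;print(sign_off())"
```

```text
tcp_pos: [0.4581, -0.366, 0.0836]
orientation: [[-0.192, 0.981, -0.0], [0.981, 0.192, -0.002], [-0.002, -0.001, -1.0]]
wrist_force: [-3.2, -2.1, 8.0]
gripper_width: 0.0125
grasp_force: 49.4
the job is handed in; nothing more can be done
None
```

I opened the vise jaw about 36 mm, set the mould flat in the nest and released it, then turned the table by post_right until the nest faced the yellow pointer (0.9° off at the last measurement, then nudged a further 0.5°), and handed the job in at about 20 s with the post still gripped; no verdict was returned.

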